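# Free the eccentric stop and run the vial slide home

## Task

The sample slide of the small vial reader is blocked by its eccentric cam. Push the cam's lever round with the fingertips until the cam is at its low point (thin side to the slide, lever pointing straight away from the slide), and only then push the slide forward by its upright end plate until it is fully home against the cam. Do not touch the vial that rides in the slide or lift it out, and leave the other glassware and the cap where they stand.

Things in the scene. Friction and masses are not known exactly. Their poses are not given: they have to be found in the camera images.
- fixture: fixed vial reader on a grey base plate 250 x 96 x 12 mm. Origin: centre of the plate's underside, on the worktop; +x is along the plate from the slide to the cam (the slide's forward direction), +y across it, z up. At x = -5 mm two black beam heads 22 x 12 mm stand at y = +-39 mm, tops 48 mm above the worktop; guide rails at y = +-28 mm are 24 mm high. The plate's top is 12 mm above the worktop.
- slide (a joint): travel of the slide along the fixture's +x, m: 0 = as found, all the way back; 0.040 = home, its nose roller touching the cam at its low point (the cam at its high point stops it at about 0.022; hard stop at 0.043). Stays where it is left; about 2.5 N of friction.
- push_face (a point): centre of the rear face (the face to push, looking to the fixture's -x) of the slide's upright aluminium end plate: 46 mm wide across y, 8 mm thick, from 21 to 71 mm above the worktop; this point is 46 mm above it, at x = -109 mm in the fixture when the slide is back. Moves with the slide.
- cam (a joint): angle of the eccentric cam about the vertical, rad, counter-clockwise seen from above positive: 0 = high point, lever pointing at the slide (fixture -x); +3.14 or -3.14 = low point, lever pointing straight away from the slide (fixture +x), either way round. Turns freely between stops at -3.6 and +3.6, no click at the low point; friction 0.12 N m, stays where it is left.
- cam_axis (a point): the cam's turning axis, on top of its lever arm, 58 mm above the worktop, at x = +75 mm, y = 0 in the fixture. The steel cam disc (48 mm diameter, its centre 9 mm off the axis on the lever's side) lies 14 to 27 mm above the worktop; the lever arm, 14 mm wide, lies 50 to 58 mm above it.
- lever_pin (a point): middle of the black upright pin at the lever's outer end: 14 mm diameter, from 58 to 88 mm above the worktop (this point 73 mm), 45 mm from the cam axis. Push it sideways to turn the cam.
- nest (a point): centre, at mid-height of the seated vial, of the slide's black round nest (37 mm outside diameter, 22 to 44 mm above the worktop); 64 mm ahead of the push face. Moves with the slide.
- vial_mid (a point): centre, half-way up, of the loose sample vial (27 mm diameter, 68 mm tall, black cap) standing in the nest; its cap is 93 mm above the worktop. Rides with the slide; not to be touched.
- spare_vial_mid (a point): bystander: centre of a spare vial like the other (27 mm diameter, 68 mm tall), standing on the worktop beside the fixture.
- beaker_mid (a point): bystander: centre of a clear beaker (55 mm diameter, 71 mm tall), standing on the worktop beside the fixture.
- blue_cap_mid (a point): bystander: centre of a ribbed screw cap (38 mm diameter, 18 mm high), lying on the worktop beside the fixture.
- vial: the same loose vial in the nest: origin at the centre of its underside, z along its axis (upright at the start).
There are look-alikes about, which are no part of the job. What is shaped like the vial but pink or yellow is not meant.

How it is judged:
On the way, in this order (a step that is already met when the one before it is completed fails the run):
1. the cam is at its low point while the slide is still back ((value of joint cam between 2.8416 and 3.4416 rad or value of joint cam between -3.4416 and -2.8416 rad) and value of joint slide below 0.012 m), for 0.2 s.
2. the slide is fully home ((value of joint cam between 2.8416 and 3.4416 rad or value of joint cam between -3.4416 and -2.8416 rad) and value of joint slide above 0.037 m), for 0.2 s.
At the end, for the whole second after the job is handed in: the cam is within 0.3 rad of its low point, the slide within 3 mm of home, the vial upright (0.15 rad) and seated within 8 mm in its nest and at rest, and each bystander within 15 mm of where it stood (all of step 2 and distance between vial_mid and nest below 0.008 m and angle between vial's own z axis and vertical below 0.15 rad and linear speed of vial below 0.02 m/s and distance of each of spare_vial_mid, beaker_mid, blue_cap_mid from where it was at the start of the episode below 0.015 m); the robot touches nothing.
It fails at once if the slide is pushed forward (more than 12 mm) while the cam is off its low point (value of joint slide above 0.012 m and not (value of joint cam between 2.7416 and 3.5416 rad or value of joint cam between -3.5416 and -2.7416 rad)).
It fails at once if the vial in the slide is touched by the robot (contact force between any of the fingers, the arm and vial above 0.5 N).
It fails at once if the vial is lifted or tipped out of its nest (distance between vial_mid and nest above 0.012 m or angle between vial's own z axis and vertical above 0.3 rad).
It fails at once if a bystander is knocked, moved or lifted (distance of any of spare_vial_mid, beaker_mid, blue_cap_mid from where it was at the start of the episode above 0.015 m).
It also fails if it takes over 56 s, if anything falls off the work surface, if the arm or the gripper's body presses on something with over 40 N, if the wrist force passes 120 N, or if a joint passes its speed limit or range.

## Robot

A 6-joint arm with a two-finger parallel gripper is mounted at the origin on a cart in front of the work surface, level with it; the furniture and walls round the work are solid. World frame = base frame: x ahead of the robot, y to its left, z up, the work surface at z = 0. Lengths are in m, angles in rad, forces in N, time in s.
With the tool pointing down it reaches from about 0.3 to 0.775 m from the base axis. Payload 14.6 kg.
Tool frame: the origin (TCP) lies midway between the tips of the shut fingers; the grasp point (between the pads) lies 19 mm behind it; z points along the fingers, y is the direction in which the jaws open and shut (so a half turn about z gives the same grasp; the last joint's range is limited). The gripper opens to 94 mm and grips with 3 to 60 N. Pads are 16 mm wide; open, the fingers measure 119 mm over their backs; the gripper's body (75 mm by 177 mm) begins 78 mm behind the grasp point.
Start: joints at [-1.403, 0.3, 1.521, -0, 1.321, -0.067], TCP at [0.128, -0.535, 0.172] pointing down, gripper open.
Joint ranges: [-3.03, 3.03], [-0.79, 2.21], [0.23, 2.52], [-1.04, 4.18], [0, 3.07], [-2.55, 2.55]. Speed limits (rad/s): [2.22, 2.22, 2.57, 3.14, 3.14, 3.14].

## Interface

Orientations are given as [roll, pitch, yaw] about the fixed x, y, z axes, in that order (R = Rz(yaw) Ry(pitch) Rx(roll)).
In Python, from station import readout, imaging, job gives the robot as it stands.
- The arm moves only by the tool arm_command, never from a script. Its argument "increments" is a list of rows, each an object with "gripper": the opening, from 0 (shut) to 1 (fully open); "slide": the shift along the world's x, y, z in m, a list of three; "yaw": the turn about the world's z in rad. A call has 1 to 8 rows; each row is the pose to reach, as a shift and turn from the pose commanded when the call began; what a row does not reach only later rows make up. A row lasts 1/8 s, in which the tool goes at most 62.5 mm and 10.7 degrees, less where a joint would pass 70% of its speed; a pose out of reach is approached as far as the arm can. A call with a gripper value outside its range is refused whole. The fingers move at their own pace and stop on an object; "grip_force" is the grip in N (left out, the last holds). Time passes only in rows, so rows that repeat a pose let the fingers close. It gives the time, the measured TCP pose, the force and the opening at its end, in the units of the state.
- readout.get_obs(): the state, without advancing time (a new reading comes with each control period).
- imaging.camera(name): name is "scene" or "top"; returns a dict with "color" (400x640x3 uint8, red, green, blue), "mtx" (3x3 intrinsics, pixels), "rvec" (rotation vector, rad) and "tvec" (3), from world to camera coordinates, as OpenCV has them. Camera axes: x right, y down, z forward; pixel columns grow to the right and rows downward; lengths in m; the calibration is good to about 2 mm. A picture is of the moment at which its call begins. There is no depth.
- job.hand_in(): hands the job in, once; it reports no verdict.
The state is a dict: "time_s": time; "qpos": joint angles; "joint_vel": joint speeds; "tau": joint torques, N m; "ee_pos": TCP position; "eef_rot": TCP orientation; "force": force on the tool from outside, world axes, zero at the start; "moment": the same for the moment, N m; "grip_width": finger opening in m.
Only numpy, scipy, OpenCV 4.12 (cv2) and the standard library are available. Lean on these libraries where they do the work, as an engineer would, in place of code of your own. Each camera call takes 0.05 s, during which the arm holds its last target. There are 200 camera calls.

## Working session

There is one attempt and no reset: what is moved stays moved. The work goes in short steps, Python scripts to look and compute and a tool call to move; the robot and the scene stay as the last step left them, time stands still between calls to the robot, and variables do not carry over. Pictures are saved under pics/ and viewed, about 8 in all and at most 12, crops included, and the job is handed in when it is done.

Besides the shell and the picture viewer there is one more tool, called after "Emit:" as name(argument=value, ...), one argument or row to a line, values as JSON. arm_command: Moves the arm, as the interface text tells. Its arguments: {"type":"object","properties":{"increments":{"type":"array","items":{"type":"object","properties":{"gripper":{"type":"number"},"slide":{"type":"array","items":{"type":"number"}},"yaw":{"type":"number"}}}},"grip_force":{"type":"number"}},"required":["increments"]}

```bash
mkdir -p pics; cat > h.py <<'E'
import numpy as np, cv2
from station import readout, imaging, job
def snap(n,f):
    c=imaging.camera(n); cv2.imwrite('pics/'+f,c['color'][:,:,::-1]); np.savez('pics/'+f+'.npz',**c); return c
def ray(c,u,v,z):
    R=cv2.Rodrigues(np.array(c['rvec'],float))[0]; t=np.array(c['tvec'],float).ravel()
    o=-R.T@t; d=R.T@np.linalg.inv(c['mtx'])@np.array([u,v,1.]); return o+d*(z-o[2])/d[2]
def proj(c,p): return cv2.projectPoints(np.array(p,float).reshape(-1,1,3),np.array(c['rvec'],float),np.array(c['tvec'],float),np.array(c['mtx'],float),None)[0].reshape(-1,2)
E
python3 - <<'E'
from h import *
for n in('top','scene'): 
    c=snap(n,n+'1.png'); R=cv2.Rodrigues(np.array(c['rvec'],float))[0]; print(n,-R.T@np.array(c['tvec']).ravel(),c['mtx'][0][0])
print(readout.get_obs())
E
```

```text
top [0.49813801 0.01503444 0.92329249] 379.588272142291
scene [0.07424415 0.52525911 0.77779186] 450.28587856540923
{'time_s': 0.1, 'qpos': array([-1.40259684e+00,  3.00370321e-01,  1.52156246e+00, -7.83509269e-06,
        1.32067763e+00, -6.66146887e-02]), 'joint_vel': array([-0.00023274, -0.00175295, -0.00117171, -0.00185114,  0.00122077,
       -0.00128617]), 'tau': array([ 9.50006215e-04, -5.32644010e+01, -3.53284049e+01,  7.08943745e-02,
        2.34851689e-02, -4.87987643e-05]), 'ee_pos': array([ 0.12790398, -0.5346312 ,  0.1713495 ]), 'eef_rot': array([-3.14057665e+00, -6.01751695e-05,  2.34816092e-01]), 'force': array([ 0.48074505,  0.45450852, -0.26169582]), 'moment': array([-0.04918289,  0.04530669,  0.02359182]), 'grip_width': 0.09394681374937075}
```

View pics/top1.png

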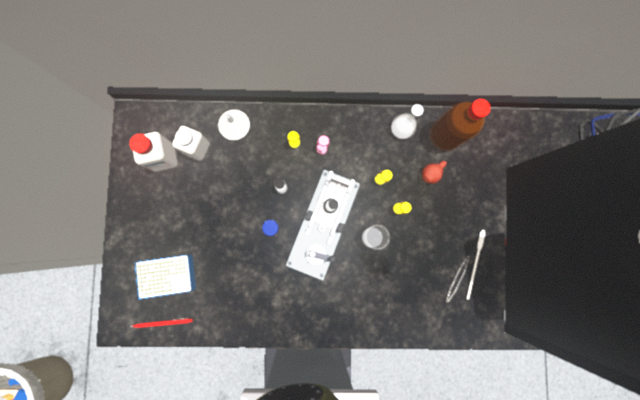

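View pics/scene1.png

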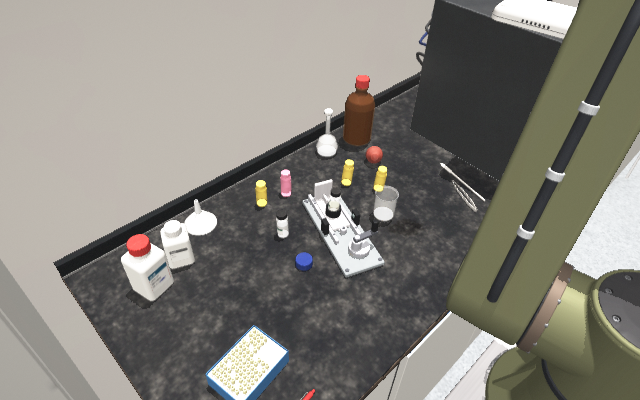

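The top view shows the fixture at about (323,225), with the end plate at its far end (340,175) and the cam at its near end (317,255). The vial is at (331,206). Look-alikes for the vial: the spare white vial (281,187), the yellow vials (293,140), (384,177) and (402,208), and the pink one (323,144). The beaker is at (376,237) and the blue cap at (270,228). The vial I want is the one in the nest; next I'll check it in a close crop.

```bash
python3 - <<'E'
from h import *
a=cv2.imread('pics/top1.png')[160:290,270:370]; b=cv2.imread('pics/scene1.png')[170:280,290:400]
a=cv2.resize(a,None,fx=4,fy=4,interpolation=3); b=cv2.resize(b,None,fx=3.6,fy=520/110,interpolation=3)[:,:396]
cv2.imwrite('pics/crop1.png',np.hstack([a,b]))
c=dict(np.load('pics/top1.png.npz')); im=c['color']
# plate contour at z=.012
g=im.min(2); m=((g>120)).astype(np.uint8); m[:160]=0;m[290:]=0;m[:,:286]=0;m[:,361:]=0
m=cv2.morphologyEx(m,cv2.MORPH_CLOSE,np.ones((7,7)))
cs=max(cv2.findContours(m,0,2)[0],key=cv2.contourArea).reshape(-1,2)
P=np.array([ray(c,u,v,.012)[:2] for u,v in cs],np.float32)
print(cv2.minAreaRect(P))
print(cv2.boxPoints(cv2.minAreaRect(cs)))
E
```

```text
((0.5547813773155212, -0.029996439814567566), (0.10560724884271622, 0.28338420391082764), 70.86520385742188)
[[283.96954 266.54987]
 [324.42078 155.98323]
 [366.10913 171.23505]
 [325.6579  281.8017 ]]
```

View pics/crop1.png

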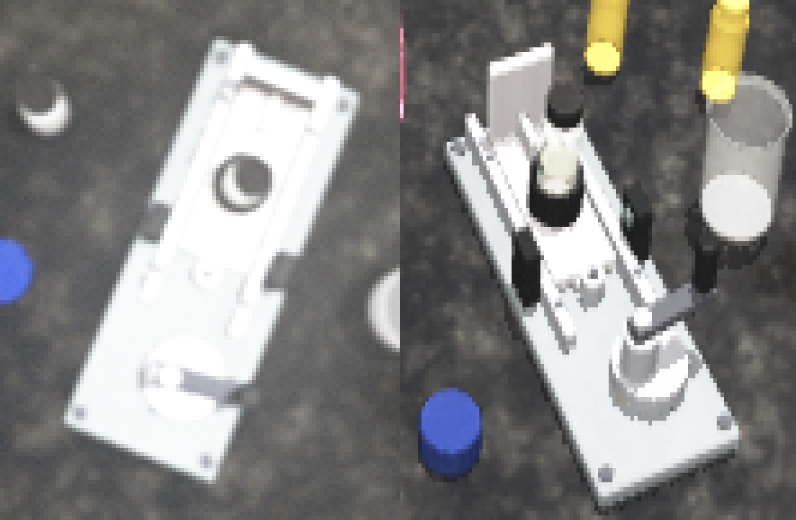

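The crop confirms the black-capped vial is in the nest at top px (331,206). The lever points to the image right: axis px about (309,254), pin about (330,257). It points towards the beaker's side. The plate corners are at crop (215,38), (358,92), (66,420) and (215,482).

```bash
python3 - <<'E'
from h import *
c=dict(np.load('pics/top1.png.npz')); s=dict(np.load('pics/scene1.png.npz'))
f=lambda x,y,z: ray(c,270+x/4-.5,160+y/4-.5,z)
tl,tr,bl,br=[f(x,y,.012)[:2] for x,y in((215,38),(358,92),(66,420),(215,482))]
print(tl,tr,bl,br,'sizes',*[np.linalg.norm(a-b) for a,b in((tl,bl),(tr,br),(tl,tr),(bl,br))])
O=(tl+tr+bl+br)/4; x=(bl+br-tl-tr); th=np.arctan2(x[1],x[0]); ex=np.array([np.cos(th),np.sin(th)]); ey=np.array([-ex[1],ex[0]])
print('O',O,'th',th,ex,ey)
W=lambda a,b,z:[*(O+a*ex+b*ey),z]
ax=f(157,377,.058)[:2]; print('axis',ax,W(.075,0,.058))
pin=f(240,390,.080)[:2]; print('pin top view',pin,np.linalg.norm(pin-W(.075,0,0)[:2]))
# scene crop pin top ~(706,240)->
sc=lambda u,v,z: ray(s,290+(u-400)/3.6-.5,170+v/(520/110)-.5,z)[:2]
p2=sc(706,240,.088); print('pin scene',p2,'axis scene',sc(641,322,.058), 'plate top corners',sc(490,68,.071),sc(550,45,.071))
for q in(pin,p2):
    d=q-W(.075,0,0)[:2]; print('fix frame',d@ex,d@ey,'cam',np.arctan2(d@ey,d@ex)-np.pi)
print('push face',W(-.109,0,.046),'edges',W(-.105,.023,0),W(-.105,-.023,0))
print('beaker',ray(c,376,237,.0),ray(c,376,237,.071),'cap',ray(c,270,228,.009), 'scene beaker base',sc(736,210,0.005))
for n,p in(('beaker',ray(c,376,237,.035)),('cap',ray(c,270,228,.009)),('spare',ray(c,281,187,.05))):
    d=p[:2]-O; print(n,'fix',d@ex,d@ey)
E
```

```text
[ 0.67400094 -0.0240561 ] [ 0.64221514 -0.11152378] [0.44299245 0.06156638] [ 0.40796056 -0.02704856] sizes 0.246365853226439 0.249020623578812 0.09306412962805004 0.09528819508462927
O [ 0.54179227 -0.02526552] th 2.791093111385722 [-0.9392013   0.34336702] [-0.34336702 -0.9392013 ]
axis [0.47035528 0.00847989] [np.float64(0.47135217526952083), np.float64(0.00048701062655400265), 0.058]
pin top view [ 0.46457492 -0.03711026] 0.038203220798478564
pin scene [ 0.46095722 -0.04161147] axis scene [0.46997096 0.00189661] plate top corners [ 0.64627707 -0.04138705] [ 0.63215664 -0.0834321 ]
fix frame -0.006544460220520454 0.037638492528252646 cam -1.398640702693669
fix frame -0.004692276752772397 0.04310823008811867 cam -1.4623744330350317
push face [np.float64(0.6441652151542457), np.float64(-0.06269252123148118), 0.046] edges [np.float64(0.6325109684571061), np.float64(-0.08292068313320146), 0] [np.float64(0.6483058514216148), np.float64(-0.039717423162020246), 0]
beaker [ 0.51091249 -0.15471184  0.        ] [ 0.50993015 -0.14165857  0.071     ] cap [0.52869035 0.10192986 0.009     ] scene beaker base [ 0.50788144 -0.14122465]
beaker fix -0.012780987535921867 0.12630204495130176
cap fix 0.05598004292424616 -0.11496329526578047
spare fix -0.04134319884062469 -0.12201394143815754
```

Fixture pose: origin (0.542,-0.025), +x heading 2.79 rad. The axis seen in the scene view and the end-plate corners agree with this to 2 mm. The pin is at about (0.462,-0.041), so cam ≈ -1.45. The short way to the low point is clockwise to -3.14. I'll straddle the pin with the jaws tangential and swing it round.

Emit:
arm_command(
  increments=[
    {"gripper": 1, "slide": [0.04, 0.06, 0], "yaw": 0.15},
    {"gripper": 1, "slide": [0.07, 0.11, 0], "yaw": 0.3},
    {"gripper": 1, "slide": [0.1, 0.16, 0], "yaw": 0.45},
    {"gripper": 0.6, "slide": [0.13, 0.21, 0], "yaw": 0.6},
    {"gripper": 0.6, "slide": [0.16, 0.26, 0], "yaw": 0.75},
    {"gripper": 0.6, "slide": [0.19, 0.31, 0], "yaw": 0.9},
    {"gripper": 0.6, "slide": [0.22, 0.36, 0], "yaw": 1.0},
    {"gripper": 0.6, "slide": [0.25, 0.4, 0], "yaw": 1.1},
  ],
)

```text
time_s: 1.1
ee_pos: [0.3785, -0.1329, 0.1719]
eef_rot: [3.141, 0.0, 1.339]
force: [0.9, -1.3, -0.0]
grip_width: 0.0569
```

Emit:
arm_command(
  increments=[
    {"gripper": 0.6, "slide": [0.03, 0.04, 0], "yaw": 0},
    {"gripper": 0.6, "slide": [0.06, 0.08, 0], "yaw": 0},
    {"gripper": 0.6, "slide": [0.084, 0.094, 0], "yaw": 0},
    {"gripper": 0.6, "slide": [0.084, 0.094, -0.04], "yaw": 0},
    {"gripper": 0.6, "slide": [0.084, 0.094, -0.06], "yaw": 0},
    {"gripper": 0.6, "slide": [0.084, 0.094, -0.06], "yaw": 0},
  ],
)

```text
time_s: 1.85
ee_pos: [0.4611, -0.0407, 0.1107]
eef_rot: [-3.139, 0.0, 1.335]
force: [-0.4, -0.0, 0.9]
grip_width: 0.0563
```

```bash
python3 - <<'E'
from h import *
o=readout.get_obs();print(o['time_s'],o['ee_pos'],o['eef_rot'],o['force'],o['grip_width'])
c=snap('scene','s2.png'); print(proj(c,[o['ee_pos'],[.462,-.041,.088],[.471,.0005,.058]]))
b=cv2.resize(c['color'][150:290,280:440,::-1],None,fx=4,fy=4,interpolation=3); cv2.imwrite('pics/s2c.png',b)
E
```

```text
1.85 [ 0.46109807 -0.04071945  0.11069581] [-3.13857859e+00  2.10205310e-04  1.33484965e+00] [-0.3735248  -0.03526699  0.88953291] 0.05634137213790286
[[375.38916059 212.92554755]
 [373.94290718 220.14882118]
 [356.53025465 237.02284578]]
```

View pics/s2c.png

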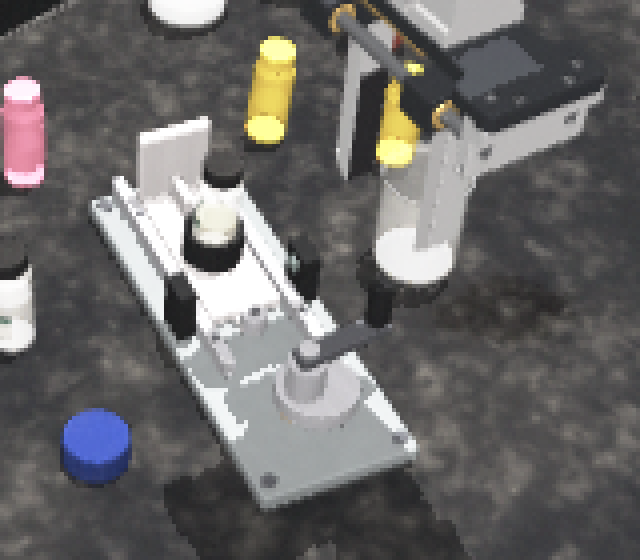

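The crop shows the jaws either side of the black pin, whose top is at crop (380,285) against a predicted (376,281). The way down is clear. I'll descend and close in around the pin.

Emit:
arm_command(
  increments=[
    {"gripper": 0.6, "slide": [0, 0, -0.025], "yaw": 0},
    {"gripper": 0.6, "slide": [0, 0, -0.046], "yaw": 0},
    {"gripper": 0.4, "slide": [0, 0, -0.046], "yaw": 0},
    {"gripper": 0.24, "slide": [0, 0, -0.046], "yaw": 0},
    {"gripper": 0.24, "slide": [0, 0, -0.046], "yaw": 0},
    {"gripper": 0.24, "slide": [0, 0, -0.046], "yaw": 0},
  ],
  grip_force=5,
)

```text
time_s: 2.65
ee_pos: [0.4622, -0.0409, 0.0665]
eef_rot: [3.141, -0.0, 1.335]
force: [0.3, 0.8, 0.8]
grip_width: 0.0231
```

```bash
python3 - <<'E'
from h import *
o=readout.get_obs();print(o['time_s'],o['ee_pos'],o['eef_rot'],o['force'],o['grip_width'])
A=np.array([.471,.0005]);th=2.79
for k in np.linspace(1.62,-.15,11):
    print(round(k,2),(A+.045*np.array([np.cos(th+k),np.sin(th+k)])-o['ee_pos'][:2]).round(4),round(th+k-np.pi-o['eef_rot'][2],3))
c=snap('scene','s3.png')
b=cv2.resize(c['color'][150:290,280:440,::-1],None,fx=4,fy=4,interpolation=3); cv2.imwrite('pics/s3c.png',b)
E
```

```text
2.65 [ 0.46224419 -0.04093478  0.06645114] [ 3.14063190e+00 -9.94453452e-05  1.33477971e+00] [0.30022064 0.81176233 0.84813214] 0.023078082638157367
1.62 [-0.0046 -0.0015] -0.066
1.44 [-0.012   0.0015] -0.243
1.27 [-0.0187  0.0058] -0.42
1.09 [-0.0246  0.0112] -0.597
0.91 [-0.0294  0.0175] -0.774
0.74 [-0.033   0.0246] -0.951
0.56 [-0.0353  0.0322] -1.128
0.38 [-0.0362  0.0401] -1.305
0.2 [-0.0358  0.0481] -1.482
0.03 [-0.0339  0.0558] -1.659
-0.15 [-0.0307  0.0631] -1.836
```

View pics/s3c.png

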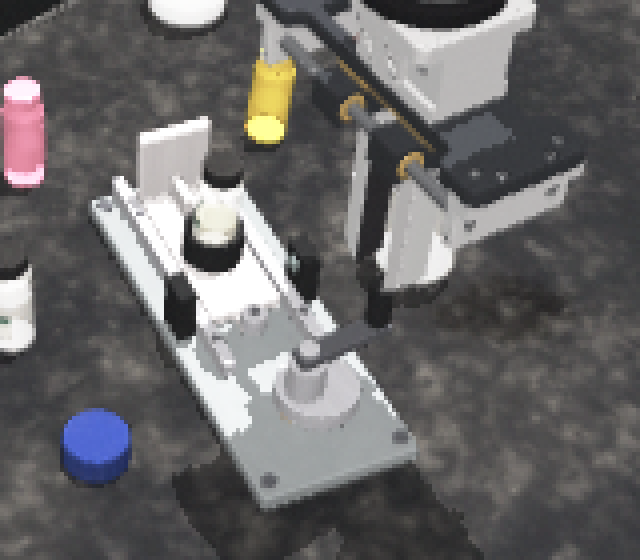

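The pin (380,300) sits between the fingertips, with some overlap in height. I'll go 4 mm lower and swing it round the arc, stopping for a check part-way.

Emit:
arm_command(
  increments=[
    {"gripper": 0.24, "slide": [0, 0, -0.004], "yaw": 0},
    {"gripper": 0.24, "slide": [-0.005, -0.001, -0.004], "yaw": -0.07},
    {"gripper": 0.24, "slide": [-0.009, 0, -0.004], "yaw": -0.16},
    {"gripper": 0.24, "slide": [-0.012, 0.002, -0.004], "yaw": -0.24},
    {"gripper": 0.24, "slide": [-0.016, 0.004, -0.004], "yaw": -0.33},
    {"gripper": 0.24, "slide": [-0.019, 0.006, -0.004], "yaw": -0.42},
    {"gripper": 0.24, "slide": [-0.022, 0.009, -0.004], "yaw": -0.51},
    {"gripper": 0.24, "slide": [-0.025, 0.011, -0.004], "yaw": -0.6},
  ],
)

```text
time_s: 3.7
ee_pos: [0.4367, -0.0298, 0.0616]
eef_rot: [-3.141, 0.0, 0.732]
force: [0.3, 0.4, -0.3]
grip_width: 0.0227
```

```bash
python3 - <<'E'
from h import *
c=snap('scene','s4.png')
b=cv2.resize(c['color'][150:290,280:440,::-1],None,fx=4,fy=4,interpolation=3); cv2.imwrite('pics/s4c.png',b)
E
```

```text
(no output)
```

View pics/s4c.png

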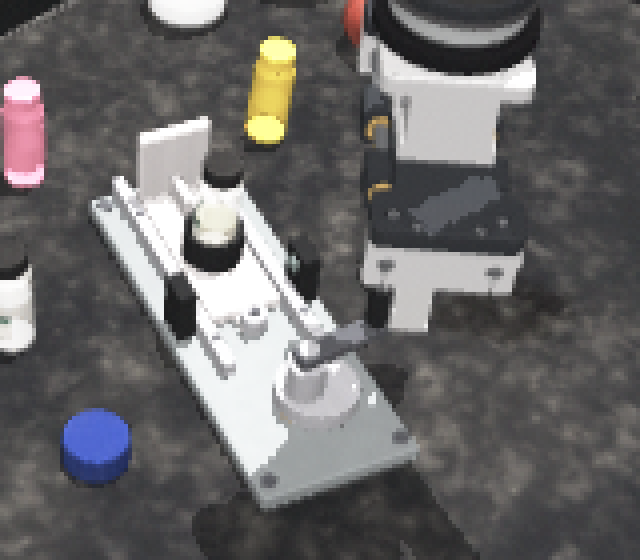

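The pin seems to have barely moved and the force reads about 0, so I'll measure before going on.

```bash
python3 - <<'E'
from h import *
o=readout.get_obs();print(o['ee_pos'],o['force'],o['moment'])
s=dict(np.load('pics/s4.png.npz'));R=lambda p:((proj(s,p)-[280,150])*4).round()
A=np.array([.471,.0005]);th=2.79
for k in (1.8,1.68,1.5,1.3,1.1,.9): 
    q=A+.045*np.array([np.cos(th+k),np.sin(th+k)]); print(k,R([[*q,.058],[*q,.088]]).tolist())
print('tcp',R([o['ee_pos']]))
for d in(-1,1):
    y=o['eef_rot'][2]; print('finger',R([o['ee_pos']+d*.0115*np.array([np.sin(y),-np.cos(y),0])]))
c=snap('top','t4.png'); im=c['color'][215:285,280:380,::-1]
b=cv2.resize(s['color'][215:250,355:400,::-1],None,fx=12,fy=12,interpolation=0)
a=cv2.resize(im,None,fx=5,fy=5,interpolation=3); a=a[:420,:260]
cv2.imwrite('pics/c4.png',np.hstack([a if a.shape[0]==420 else cv2.copyMakeBorder(a,0,420-a.shape[0],0,0,0),b]))
E
```

```text
[ 0.43648667 -0.02962062  0.06158598] [ 0.65721643 -0.19901418 -0.60470206] [-0.01435037 -0.00872717 -0.00575982]
1.8 [[369.0, 313.0], [375.0, 274.0]]
1.68 [[375.0, 319.0], [381.0, 280.0]]
1.5 [[382.0, 329.0], [389.0, 290.0]]
1.3 [[388.0, 341.0], [394.0, 302.0]]
1.1 [[390.0, 353.0], [397.0, 315.0]]
0.9 [[389.0, 366.0], [396.0, 327.0]]
tcp [[392. 351.]]
finger [[393. 367.]]
finger [[392. 335.]]
```

View pics/c4.png

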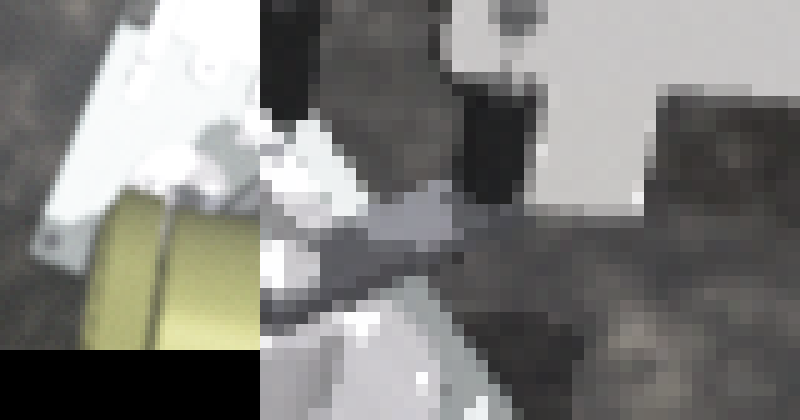

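The fingers passed over the pin. The black upright at scene px (375,227) is the pin, still at k≈1.65, and the visible fingertip at (382,232) lies about 30 mm higher than the reported TCP would put it. I'll lift and go back to the start of the arc, then open and descend lower, straddling the lever. That is collision-free whichever height is right.

Emit:
arm_command(
  increments=[
    {"gripper": 0.24, "slide": [0, 0, 0.03], "yaw": 0},
    {"gripper": 0.6, "slide": [0, 0, 0.05], "yaw": 0.1},
    {"gripper": 0.6, "slide": [0.012, -0.006, 0.05], "yaw": 0.28},
    {"gripper": 0.6, "slide": [0.025, -0.011, 0.05], "yaw": 0.45},
    {"gripper": 0.6, "slide": [0.025, -0.011, 0.05], "yaw": 0.6},
    {"gripper": 0.6, "slide": [0.025, -0.011, 0.02], "yaw": 0.6},
    {"gripper": 0.6, "slide": [0.025, -0.011, 0], "yaw": 0.6},
    {"gripper": 0.6, "slide": [0.025, -0.011, 0], "yaw": 0.6},
  ],
)

```text
time_s: 4.8
ee_pos: [0.4613, -0.0408, 0.0608]
eef_rot: [-3.139, 0.0, 1.337]
force: [-0.2, -0.4, 0.2]
grip_width: 0.0564
```

Emit:
arm_command(
  increments=[
    {"gripper": 0.6, "slide": [0, 0, -0.01], "yaw": 0},
    {"gripper": 0.6, "slide": [0, 0, -0.02], "yaw": 0},
    {"gripper": 0.6, "slide": [0, 0, -0.024], "yaw": 0},
    {"gripper": 0.6, "slide": [0, 0, -0.024], "yaw": 0},
  ],
)

```text
time_s: 5.3
ee_pos: [0.4619, -0.0409, 0.0377]
eef_rot: [-3.141, 0.0, 1.335]
force: [0.5, -0.8, 0.7]
grip_width: 0.0565
```

```bash
python3 - <<'E'
from h import *
o=readout.get_obs();print(o['ee_pos'],o['force'])
c=snap('scene','s5.png'); print((proj(c,[o['ee_pos']])-[280,150])*4)
b=cv2.resize(c['color'][150:290,280:440,::-1],None,fx=4,fy=4,interpolation=3); cv2.imwrite('pics/s5c.png',b)
E
```

```text
[ 0.46188157 -0.0408965   0.03769606] [ 0.51019555 -0.81211144  0.74669521]
[[365.63501353 344.07918379]]
```

View pics/s5c.png

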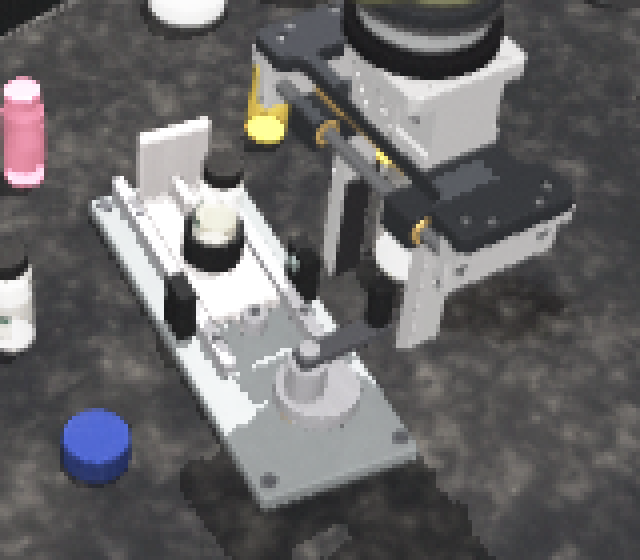

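The fingertips are at crop (335,275) and (415,348), with the pin at (380,300) between them. I'll close lightly on the pin: a width of 14 mm would prove it is held.

Emit:
arm_command(
  increments=[
    {"gripper": 0.3, "slide": [0, 0, 0], "yaw": 0},
    {"gripper": 0.1, "slide": [0, 0, 0], "yaw": 0},
    {"gripper": 0.1, "slide": [0, 0, 0], "yaw": 0},
    {"gripper": 0.1, "slide": [0, 0, 0], "yaw": 0},
    {"gripper": 0.1, "slide": [0, 0, 0], "yaw": 0},
  ],
  grip_force=4,
)

```text
time_s: 5.98
ee_pos: [0.4619, -0.0409, 0.0379]
eef_rot: [-3.141, 0.0, 1.335]
force: [-0.4, -0.2, 1.0]
grip_width: 0.0137
```

The width stopped at 13.7 mm, so the pin is between the pads. I'll ease to a loose straddle and swing.

Emit:
arm_command(
  increments=[
    {"gripper": 0.18, "slide": [0, 0, 0], "yaw": 0},
    {"gripper": 0.18, "slide": [-0.005, -0.001, 0], "yaw": -0.07},
    {"gripper": 0.18, "slide": [-0.009, 0, 0], "yaw": -0.16},
    {"gripper": 0.18, "slide": [-0.012, 0.002, 0], "yaw": -0.24},
    {"gripper": 0.18, "slide": [-0.016, 0.004, 0], "yaw": -0.33},
    {"gripper": 0.18, "slide": [-0.019, 0.006, 0], "yaw": -0.42},
    {"gripper": 0.18, "slide": [-0.022, 0.009, 0], "yaw": -0.51},
    {"gripper": 0.18, "slide": [-0.025, 0.011, 0], "yaw": -0.6},
  ],
)

```text
time_s: 6.98
ee_pos: [0.4375, -0.03, 0.0381]
eef_rot: [3.14, -0.001, 0.732]
force: [3.1, -0.2, 0.0]
grip_width: 0.0168
```

```bash
python3 - <<'E'
from h import *
o=readout.get_obs();print(o['ee_pos'],o['eef_rot'],o['force'],o['moment'],o['grip_width'])
A=np.array([.471,.0005]);th=2.79
for k in (1.09,.9,.74,.56,.38,.2,.03,-.05,-.1): print(k,(A+.045*np.array([np.cos(th+k),np.sin(th+k)])-o['ee_pos'][:2]).round(4),round(th+k-np.pi-o['eef_rot'][2],3))
E
```

```text
[ 0.43745113 -0.02995114  0.03807144] [ 3.14042792e+00 -9.19362766e-04  7.31833389e-01] [ 3.11864619 -0.18426056  0.01318222] [-0.13050938 -0.59452308 -0.02370082] 0.016758761082826302
1.09 [0.0003 0.0002] 0.007
0.9 [-0.0049  0.007 ] -0.183
0.74 [-0.0081  0.0134] -0.343
0.56 [-0.0105  0.0211] -0.523
0.38 [-0.0114  0.0292] -0.703
0.2 [-0.0109  0.0372] -0.883
0.03 [-0.0091  0.0447] -1.053
-0.05 [-0.0079  0.048 ] -1.133
-0.1 [-0.0069  0.0501] -1.183
```

The force on the tool is 3.1 N, which matches the cam's friction, so the pin is following. Continuing the arc.

Emit:
arm_command(
  increments=[
    {"gripper": 0.18, "slide": [-0.003, 0.004, 0], "yaw": -0.1},
    {"gripper": 0.18, "slide": [-0.005, 0.007, 0], "yaw": -0.18},
    {"gripper": 0.18, "slide": [-0.007, 0.01, 0], "yaw": -0.26},
    {"gripper": 0.18, "slide": [-0.008, 0.013, 0], "yaw": -0.34},
    {"gripper": 0.18, "slide": [-0.0095, 0.017, 0], "yaw": -0.43},
    {"gripper": 0.18, "slide": [-0.0105, 0.021, 0], "yaw": -0.52},
    {"gripper": 0.18, "slide": [-0.011, 0.025, 0], "yaw": -0.61},
    {"gripper": 0.18, "slide": [-0.0115, 0.029, 0], "yaw": -0.7},
  ],
)

```text
time_s: 7.98
ee_pos: [0.4255, -0.0011, 0.038]
eef_rot: [3.141, -0.0, 0.032]
force: [-0.8, -2.9, 0.7]
grip_width: 0.0168
```

Emit:
arm_command(
  increments=[
    {"gripper": 0.18, "slide": [0, 0.004, 0], "yaw": -0.09},
    {"gripper": 0.18, "slide": [0.0005, 0.008, 0], "yaw": -0.18},
    {"gripper": 0.18, "slide": [0.0015, 0.012, 0], "yaw": -0.27},
    {"gripper": 0.18, "slide": [0.0025, 0.0155, 0], "yaw": -0.35},
    {"gripper": 0.18, "slide": [0.0035, 0.018, 0], "yaw": -0.41},
    {"gripper": 0.18, "slide": [0.0035, 0.018, 0], "yaw": -0.41},
  ],
)

```text
time_s: 8.72
ee_pos: [0.4288, 0.0171, 0.0378]
eef_rot: [3.141, 0.0, -0.375]
force: [-1.8, -1.0, 0.1]
grip_width: 0.0173
```

```bash
python3 - <<'E'
from h import *
o=readout.get_obs();print(o['ee_pos'],o['eef_rot'],o['force'],o['grip_width'])
c=snap('scene','s6.png'); R=lambda p:((proj(c,p)-[280,150])*4).round().tolist()
A=np.array([.471,.0005]);th=2.79
for k in (.3,.15,0,-.15,-.3):
    q=A+.045*np.array([np.cos(th+k),np.sin(th+k)]); print(k,R([[*q,.058],[*q,.088]]))
b=cv2.resize(c['color'][150:290,280:440,::-1],None,fx=4,fy=4,interpolation=3); cv2.imwrite('pics/s6c.png',b)
E
```

```text
[0.42878592 0.01711228 0.03777538] [ 3.14138531e+00  3.36968023e-04 -3.74633620e-01] [-1.82511981 -0.95484018  0.06963197] 0.017297744262715586
0.3 [[367.0, 398.0], [373.0, 359.0]]
0.15 [[357.0, 403.0], [363.0, 365.0]]
0 [[346.0, 408.0], [352.0, 370.0]]
-0.15 [[334.0, 411.0], [340.0, 373.0]]
-0.3 [[321.0, 413.0], [327.0, 374.0]]
```

View pics/s6c.png

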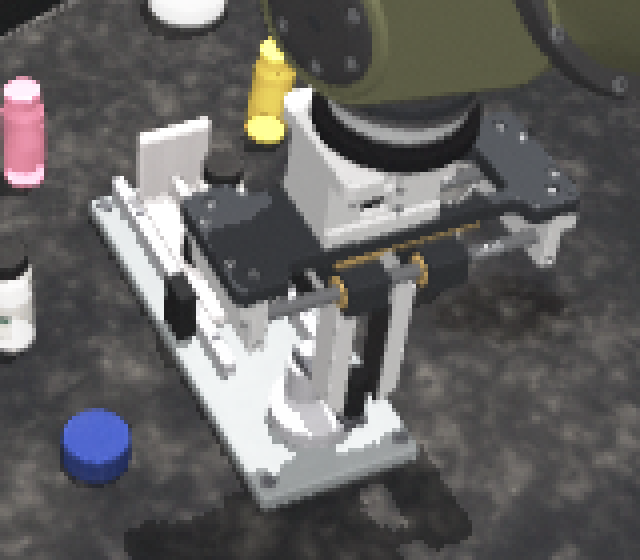

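The pin is at crop (355,400), about where k=0 is predicted (346,408). I'll open a little, lift straight up, move towards the rear of the slide, and check the cam.

Emit:
arm_command(
  increments=[
    {"gripper": 0.26, "slide": [0, 0, 0], "yaw": 0},
    {"gripper": 0.26, "slide": [0, 0, 0.02], "yaw": 0},
    {"gripper": 0.26, "slide": [0, 0, 0.06], "yaw": 0},
    {"gripper": 0.26, "slide": [0, 0, 0.11], "yaw": 0},
    {"gripper": 0.1, "slide": [0.03, -0.06, 0.125], "yaw": 0.02},
    {"gripper": 0, "slide": [0.07, -0.1, 0.125], "yaw": 0.02},
    {"gripper": 0, "slide": [0.11, -0.125, 0.125], "yaw": 0.02},
    {"gripper": 0, "slide": [0.16, -0.125, 0.125], "yaw": 0.02},
  ],
)

```text
time_s: 9.78
ee_pos: [0.5901, -0.11, 0.1629]
eef_rot: [-3.142, -0.001, -0.357]
force: [0.3, -0.0, 1.0]
grip_width: 0.0003
```

Emit:
arm_command(
  increments=[
    {"gripper": 0, "slide": [0.05, 0.01, 0], "yaw": 0},
    {"gripper": 0, "slide": [0.089, 0.034, 0], "yaw": 0},
    {"gripper": 0, "slide": [0.089, 0.034, 0], "yaw": 0},
  ],
)

```text
time_s: 10.15
ee_pos: [0.6792, -0.0723, 0.1611]
eef_rot: [-3.142, 0.001, -0.352]
force: [0.1, 0.0, 0.2]
grip_width: 0.0002
```

```bash
python3 - <<'E'
from h import *
o=readout.get_obs();print(o['time_s'],o['ee_pos'],o['eef_rot'],o['force'],o['grip_width'])
c=snap('scene','s7.png'); 
b=cv2.resize(c['color'][130:290,280:440,::-1],None,fx=3.75,fy=3.75,interpolation=3); cv2.imwrite('pics/s7c.png',b)
R=lambda p:((proj(c,p)-[280,130])*3.75).round().tolist(); A=np.array([.471,.0005]);th=2.79
for k in (.3,0,-.3):
    q=A+.045*np.array([np.cos(th+k),np.sin(th+k)]); print(k,R([[*q,.058],[*q,.088]]))
print('tcp',R([o['ee_pos'],o['ee_pos']+[0,0,.027]]))
E
```

```text
10.15 [ 0.67920986 -0.07227457  0.16111577] [-3.14152087e+00  1.47886103e-03 -3.52337678e-01] [0.08157179 0.01457411 0.19928146] 0.000246734321409721
0.3 [[344.0, 448.0], [350.0, 412.0]]
0 [[324.0, 457.0], [330.0, 422.0]]
-0.3 [[301.0, 462.0], [306.0, 426.0]]
tcp [[132.0, 44.0], [133.0, 8.0]]
```

View pics/s7c.png

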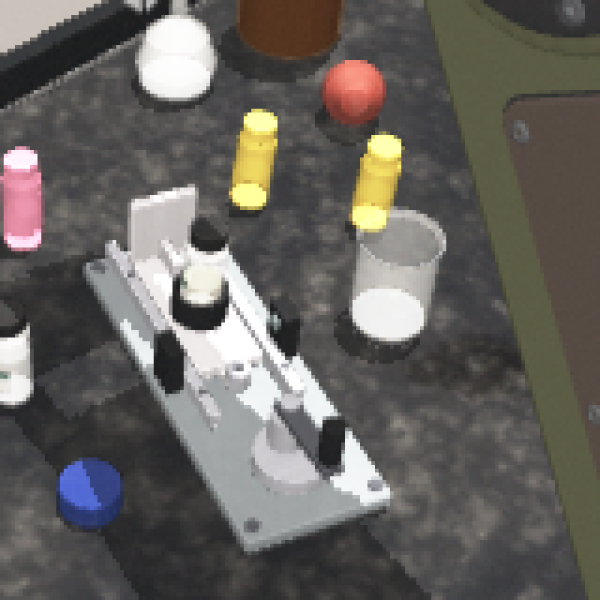

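The crop shows the lever pointing straight away from the slide. The pin base is at (328,460) against a predicted (324,457) for the exact low point, so the error is under 0.1 rad. The vial is seated and the bystanders are in place. Now I'll descend behind the end plate and look.

Emit:
arm_command(
  increments=[
    {"gripper": 0, "slide": [0, 0, -0.05], "yaw": 0},
    {"gripper": 0, "slide": [0, 0, -0.09], "yaw": 0},
    {"gripper": 0, "slide": [0, 0, -0.115], "yaw": 0},
    {"gripper": 0, "slide": [0, 0, -0.125], "yaw": 0},
    {"gripper": 0, "slide": [0, 0, -0.125], "yaw": 0},
  ],
)

```text
time_s: 10.82
ee_pos: [0.6778, -0.0743, 0.0384]
eef_rot: [-3.142, -0.0, -0.355]
force: [0.6, -0.2, -0.1]
grip_width: 0.0006
```

```bash
python3 - <<'E'
from h import *
o=readout.get_obs();print(o['time_s'],o['ee_pos'],o['eef_rot'],o['force'],o['grip_width'])
c=snap('scene','s8.png'); 
b=cv2.resize(c['color'][90:250,260:420,::-1],None,fx=3.75,fy=3.75,interpolation=3); cv2.imwrite('pics/s8c.png',b)
R=lambda p:((proj(c,p)-[260,90])*3.75).round().tolist()
print('tcp',R([o['ee_pos'],o['ee_pos']+[0,0,.027]]))
E
```

```text
10.825 [ 0.67777605 -0.07432164  0.03836683] [-3.14154752e+00 -2.44000856e-04 -3.55491414e-01] [ 0.62701424 -0.16941737 -0.10188123] 0.0005925600140181684
tcp [[206.0, 344.0], [207.0, 313.0]]
```

View pics/s8c.png

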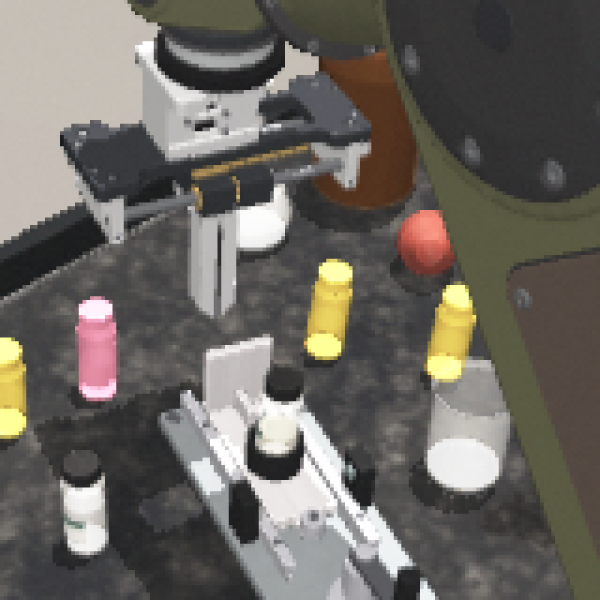

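The fingertip is at crop (213,313), exactly 27 mm above the reported TCP, so the fingers really are that much shorter than stated. I'll lower another 23 mm, putting the tips about 42 mm up on the end plate, then push along the slide direction in small steps while watching the force.

Emit:
arm_command(
  increments=[
    {"gripper": 0, "slide": [0, 0, -0.023], "yaw": 0},
    {"gripper": 0, "slide": [0, 0, -0.023], "yaw": 0},
    {"gripper": 0, "slide": [-0.0094, 0.0034, -0.023], "yaw": 0},
    {"gripper": 0, "slide": [-0.0188, 0.0069, -0.023], "yaw": 0},
    {"gripper": 0, "slide": [-0.0235, 0.0086, -0.023], "yaw": 0},
    {"gripper": 0, "slide": [-0.0263, 0.0096, -0.023], "yaw": 0},
    {"gripper": 0, "slide": [-0.0291, 0.0106, -0.023], "yaw": 0},
    {"gripper": 0, "slide": [-0.031, 0.0113, -0.023], "yaw": 0},
  ],
)

```text
time_s: 11.88
ee_pos: [0.6472, -0.0626, 0.0151]
eef_rot: [-3.141, -0.001, -0.355]
force: [3.3, -0.9, 1.2]
grip_width: 0.0004
```

In contact and sliding (3.4 N). Continuing.

Emit:
arm_command(
  increments=[
    {"gripper": 0, "slide": [-0.0038, 0.0014, 0], "yaw": 0},
    {"gripper": 0, "slide": [-0.0075, 0.0027, 0], "yaw": 0},
    {"gripper": 0, "slide": [-0.0113, 0.0041, 0], "yaw": 0},
    {"gripper": 0, "slide": [-0.015, 0.0055, 0], "yaw": 0},
    {"gripper": 0, "slide": [-0.0188, 0.0069, 0], "yaw": 0},
    {"gripper": 0, "slide": [-0.0225, 0.0082, 0], "yaw": 0},
    {"gripper": 0, "slide": [-0.0254, 0.0093, 0], "yaw": 0},
    {"gripper": 0, "slide": [-0.0254, 0.0093, 0], "yaw": 0},
  ],
)

```text
time_s: 12.88
ee_pos: [0.621, -0.0532, 0.0146]
eef_rot: [3.141, 0.001, -0.355]
force: [0.5, 0.3, -0.1]
grip_width: 0.0002
```

Emit:
arm_command(
  increments=[
    {"gripper": 0, "slide": [-0.0019, 0.0007, 0], "yaw": 0},
    {"gripper": 0, "slide": [-0.0038, 0.0014, 0], "yaw": 0},
    {"gripper": 0, "slide": [-0.0038, 0.0014, 0], "yaw": 0},
  ],
)

```text
time_s: 13.25
ee_pos: [0.6174, -0.0519, 0.0147]
eef_rot: [3.141, 0.001, -0.355]
force: [0.1, -0.6, -0.3]
grip_width: 0.0003
```

Emit:
arm_command(
  increments=[
    {"gripper": 0, "slide": [-0.0019, 0.0007, 0], "yaw": 0},
    {"gripper": 0, "slide": [-0.0038, 0.0014, 0], "yaw": 0},
  ],
)

```text
time_s: 13.5
ee_pos: [0.6153, -0.0511, 0.015]
eef_rot: [-3.141, -0.004, -0.355]
force: [18.5, -6.3, -10.7]
grip_width: 0.0008
```

```bash
python3 - <<'E'
from h import *
o=readout.get_obs();O=np.array([.5418,-.0253]);ex=np.array([-.9392,.3434]);print('front x_fix',(o['ee_pos'][:2]-O)@ex+.008,o['force'])
c=snap('scene','s9.png'); R=lambda p:proj(c,p).round(1).tolist()
for s in(0,.03,.04):
    print(s,R([[*(O+(-.109+s+.004)*ex+y*np.array([-.3434,-.9392])),.071] for y in(-.023,.023)]), R([[*(O+(-.045+s)*ex),.093]]))
E
```

```text
front x_fix -0.0698478151619151 [ 18.48962464  -6.2762339  -10.71676629]
0 [[313.4, 183.8], [330.9, 179.0]] [[333.4, 190.1]]
0.03 [[318.5, 191.6], [336.3, 186.7]] [[339.1, 198.5]]
0.04 [[320.3, 194.3], [338.1, 189.3]] [[341.1, 201.4]]
```

The force jumped to 19 N with the fingertip front at x = -0.070, which means slide ≈ 0.039: it is against the cam. Backing straight off, lifting, and verifying.

Emit:
arm_command(
  increments=[
    {"gripper": 0, "slide": [0.0094, -0.0034, 0], "yaw": 0},
    {"gripper": 0, "slide": [0.0282, -0.0103, 0], "yaw": 0},
    {"gripper": 0, "slide": [0.047, -0.0172, 0], "yaw": 0},
    {"gripper": 0, "slide": [0.047, -0.0172, 0.04], "yaw": 0},
    {"gripper": 0, "slide": [0.047, -0.0172, 0.09], "yaw": 0},
    {"gripper": 0, "slide": [0.047, -0.0172, 0.15], "yaw": 0},
    {"gripper": 0, "slide": [0.047, -0.0172, 0.15], "yaw": 0},
  ],
)

```text
time_s: 14.42
ee_pos: [0.6628, -0.0679, 0.1703]
eef_rot: [-3.14, -0.008, -0.355]
force: [-0.0, -0.1, -1.1]
grip_width: 0.0006
```

```bash
python3 - <<'E'
from h import *
o=readout.get_obs();print(o['time_s'],o['ee_pos'],o['force'])
c=snap('scene','s10.png')
b=cv2.resize(c['color'][150:280,280:420,::-1],None,fx=4.6,fy=4.6,interpolation=3); cv2.imwrite('pics/s10c.png',b)
O=np.array([.5418,-.0253]);ex=np.array([-.9392,.3434]);ey=np.array([-.3434,-.9392])
R=lambda p:((proj(c,p)-[280,150])*4.6).round().tolist()
for s in(0,.037,.04): print(s,'plate top corners',R([[*(O+(-.109+s+.004)*ex+y*ey),.071] for y in(-.023,.023)]))
for k in(.3,0,-.3): print(k,'pin base/top',R([[*(O+(.075+.045*np.cos(k))*ex+.045*np.sin(k)*ey),z] for z in(.058,.088)]))
E
```

```text
14.425 [ 0.66276939 -0.06792786  0.17032736] [-0.0303323  -0.14489524 -1.08387995]
0 plate top corners [[154.0, 155.0], [234.0, 134.0]]
0.037 plate top corners [[183.0, 200.0], [265.0, 177.0]]
0.04 plate top corners [[185.0, 204.0], [267.0, 181.0]]
0.3 pin base/top [[421.0, 457.0], [428.0, 413.0]]
0 pin base/top [[397.0, 468.0], [404.0, 425.0]]
-0.3 pin base/top [[369.0, 474.0], [376.0, 430.0]]
```

View pics/s10c.png

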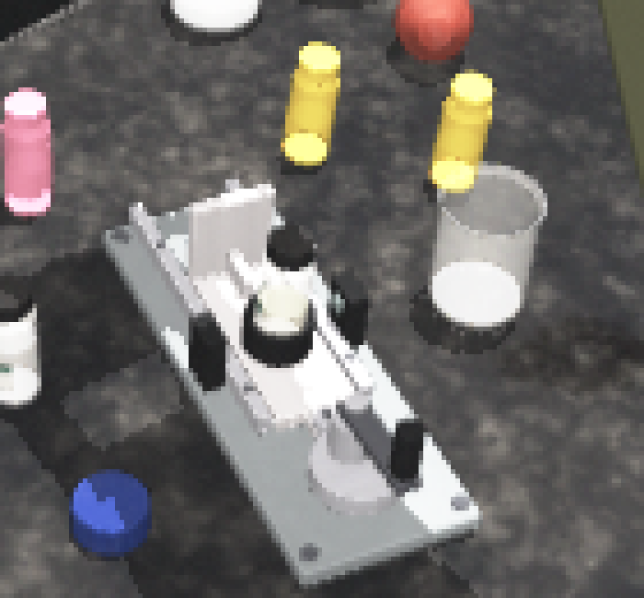

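The end-plate corners are at crop (192,208) and (273,185). That matches slide ≈ 0.040 once the offset seen in the earlier view is included. The pin is at (407,425 to 475), within about 0.1 rad of the low point. The vial is upright, the bystanders are in place and the robot is clear.

```bash
python3 -c "
from station import job
print(job.hand_in())"
```

```text
the job is handed in; nothing more can be done
None
```

I swung the cam's lever clockwise to its low point, then pushed the slide home by its end plate, backed the arm clear and handed in at about 14.5 s of the 56 s.

**Last checks:**
- **Cam:** the last picture shows the lever pin within about 0.1 rad of the low point.
- **Slide:** the push stopped hard at about 19 N with the slide at roughly 39 mm by the arm's position. The end plate's position in the last picture agrees with about 40 mm.
- **Vial and bystanders:** the vial is upright in its nest, and the beaker, spare vial and blue cap look unmoved in the picture; I did not measure them.

**What disagreed:**
- **Fingertip height:** the fingertips turned out to be about 27 mm higher than the reported tool position. My first swing passed over the pin without touching it, so I went lower. Closing to 13.7 mm on the 14 mm pin confirmed I had it before I swung again.
- **Force during the push:** the force read near zero at two pauses part-way, and only the final contact with the cam gave a clear reading.

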